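# Find the concealed catch among the knockouts and pop the battery tray

## Task

One of the four round knockout discs in the flat cover of the grey enclosure is really the concealed catch of its battery tray; they all look alike, so feel along them with closed fingertips, pressing lightly on each, until you find the one that gives. Push that one in until the battery tray springs out of the front by itself, then let go and move the hand clear. Do not force the solid discs or touch the tray, and neither pick up nor disturb the loose parts lying around.

Things in the scene. Friction and masses are not known exactly. Their poses are not given: they have to be found in the camera images.
- enclosure: Fixed grey steel enclosure lying on its back: 160 (own x) x 290 (own y) x 75 mm high, flat level cover on top. Origin: centre of its underside, on the bench; z up; own -x is the front, where the battery tray comes out. Four identical discs lie in a row along own y, 62 mm apart, 25 mm in front of the cover's middle. One, a different one each time, is the catch; three are solid.
- knockout_a (a point): Centre of the face of the knockout disc at the +y end of the row (seen in the enclosure's frame). Disc 49 mm across in a 52 mm round hole, its face 2 mm below the cover's surface, facing up. Closed fingertips fit inside the hole. If solid it does not give at all; if it is the catch it sinks straight down under a light push.
- knockout_b (a point): Centre of the face of the knockout disc second from the +y end (seen in the enclosure's frame). Disc 49 mm across in a 52 mm round hole, its face 2 mm below the cover's surface, facing up. Closed fingertips fit inside the hole. If solid it does not give at all; if it is the catch it sinks straight down under a light push.
- knockout_c (a point): Centre of the face of the knockout disc third from the +y end (seen in the enclosure's frame). Disc 49 mm across in a 52 mm round hole, its face 2 mm below the cover's surface, facing up. Closed fingertips fit inside the hole. If solid it does not give at all; if it is the catch it sinks straight down under a light push.
- knockout_d (a point): Centre of the face of the knockout disc at the -y end of the row (seen in the enclosure's frame). Disc 49 mm across in a 52 mm round hole, its face 2 mm below the cover's surface, facing up. Closed fingertips fit inside the hole. If solid it does not give at all; if it is the catch it sinks straight down under a light push.
- catch (a joint): Travel of the concealed push-catch in m: 0 at rest (face level with the other discs), 0.007 fully in. It starts to give at about 1.5 N, lets go of the tray about 4 mm in at about 3 N, is fully in at about 4 N, and springs back to 0 when let go. The value does not tell which disc it is.
- tray (a joint): How far the battery tray is out, in m: 0 shut and latched, 0.045 fully out. Once the catch is pushed in far enough a spring shoots the tray out level to own -x in under 0.5 s and keeps it there; the catch may then be let go.
- tray_front (a point): Battery tray front: a grey plate 210 mm wide (own y), 46 mm high and 4 mm thick against the front side of the enclosure, reaching from 12 to 58 mm above the bench; black tray with six small cells behind it. This point is the centre of its front face; axes as the enclosure's. Not to be touched.
- locknut: Loose steel ring, 34 mm across and 10 mm high, lying on the rear part of the cover behind the discs. Origin: centre of its underside. A bystander: leave alone.
- coupling: Loose aluminium tube, 28 mm across and 28 mm high, standing on the rear part of the cover behind the discs. Origin: centre of its underside. A bystander: leave alone.
- junction_box: Loose open square steel box, 100 x 100 x 52 mm high, on the bench beside the enclosure's +y end. Origin: centre of its underside. A bystander: leave alone.
- screwdriver: Loose screwdriver, 200 mm long, lying on the bench beside the enclosure's -y end. Origin on its underside. A bystander: leave alone.
- tub: Loose clear plastic tub of fittings, 120 x 160 x 60 mm high, on the bench behind the enclosure. Origin: centre of its underside. A bystander: leave alone.
- carton: Loose cardboard carton, 100 x 130 x 65 mm high, on the bench behind the enclosure. Origin: centre of its underside. A bystander: leave alone.
- tape: Loose roll of black tape, 100 mm across and 24 mm high, lying on the bench off the enclosure's -y end. Origin: centre of its underside. A bystander: leave alone.

How it is judged:
By the outcome, as a careful person would: the job done as asked, in the order asked, and still so for the second after the job is handed in, with the robot touching nothing.
It also fails if it takes over 48 s, if anything falls off the work surface, if the arm or the gripper's body presses on something with over 40 N, if the wrist force passes 120 N, or if a joint passes its speed limit or range.

## Robot

A 7-joint arm with a two-finger parallel gripper is mounted at the origin on the work surface. World frame = base frame: x ahead of the robot, y to its left, z up, the work surface at z = 0. Lengths are in m, angles in rad, forces in N, time in s.
With the tool pointing down it reaches from about 0.425 to 1.025 m from the base axis. Payload 9.4 kg.
Tool frame: the origin (TCP) lies midway between the tips of the shut fingers; the grasp point (between the pads) lies 19 mm behind it; z points along the fingers, y is the direction in which the jaws open and shut (so a half turn about z gives the same grasp; the last joint's range is limited). The gripper opens to 93 mm and grips with 3 to 60 N. Pads are 15 mm wide; open, the fingers measure 128 mm over their backs; the gripper's body (75 mm by 188 mm) begins 65 mm behind the grasp point.
Start: joints at [1.16, 0.599, -0.003, 1.599, 0.002, 0.943, -0.08], TCP at [0.238, -0.685, 0.219] pointing down, gripper open.
Joint ranges: [-2.57, 2.57], [-0.35, 1.97], [-1.29, 1.29], [0.11, 2.56], [-1.05, 4.19], [0.11, 1.86], [-2.63, 2.63]. Speed limits (rad/s): [2.22, 2.22, 3.01, 3.01, 3.14, 3.14, 3.14].

## Interface

Orientations are given as a rotation vector (axis times angle).
In Python, from station import arm gives the robot as it stands.
- The arm moves only by the tool carry_out, never from a script. Its argument "moves" is a list of rows, each a list of 3 entries, a list of its own where there are three numbers: the shift along the tool's x, y, z in mm, then the turn about the tool's z in rad, then the closure, from 0 (fully open) to 1 (shut). A call has 1 to 5 rows; each row shifts and turns the pose as measured when the row begins, along the tool's axes as they then stand; what a row does not reach is not made up. A row lasts 1/10 s, in which the tool goes at most 50 mm and 8.59 degrees, less where a joint would pass 70% of its speed; a pose out of reach is approached as far as the arm can. A call is refused whole if a number of a shift passes 50 or a number of a turn 0.15, either way. A call with a gripper value outside its range is refused whole. The fingers move at their own pace and stop on an object; "newtons" is the grip in N (left out, the last holds). Time passes only in rows, so rows that do not move let the fingers close. It gives the time, the measured TCP pose, the force and the opening at its end, in the units of the state.
- arm.state(): the state, without advancing time (a new reading comes with each control period).
- arm.snapshot(name): name is "scene" or "top" or "wrist"; returns the picture (420x560x3 uint8, red, green, blue); there is no depth.
- arm.get_calibration(name): a dict with "fx", "fy", "cx", "cy" (pixels), "R" (3x3) and "t" (3): a world point X has camera coordinates R X + t. Camera axes: x right, y down, z forward; pixel columns grow to the right and rows downward; lengths in m; the calibration is good to about 2 mm. A picture is of the moment at which its call begins: read the wrist's pose just before it. get_calibration takes no time and is no camera call; for the wrist camera it gives the pose at the moment of the call.
- arm.hand_in(): hands the job in, once; it reports no verdict.
The state is a dict: "time": time; "joints": joint angles; "dq": joint speeds; "tau": joint torques, N m; "tcp_pos": TCP position; "tcp_rot": TCP orientation; "wrist_force": force on the tool from outside, world axes, zero at the start; "torque": the same for the moment, N m; "opening": finger opening in m.
Only numpy, scipy, OpenCV 4.12 (cv2) and the standard library are available. Lean on these libraries where they do the work, as an engineer would, in place of code of your own. Each camera call takes 0.05 s, during which the arm holds its last target. There are 200 camera calls.

## Working session

There is one attempt and no reset: what is moved stays moved. The work goes in short steps, Python scripts to look and compute and a tool call to move; the robot and the scene stay as the last step left them, time stands still between calls to the robot, and variables do not carry over. Pictures are saved under pics/ and viewed, about 8 in all and at most 12, crops included, and the job is handed in when it is done.

Besides the shell and the picture viewer there is one more tool, called after ">>>" by a JSON object that holds its "op" and its "data". carry_out: Moves the arm, as the interface text tells. Its arguments: {"type":"object","properties":{"moves":{"type":"array"},"newtons":{"type":"number"}},"required":["moves"]}

```bash
mkdir -p pics; python3 - <<'E'
from station import arm
import cv2
for n in ("top","scene"):
    im=arm.snapshot(n); cv2.imwrite(f"pics/{n}0.png",cv2.resize(im[:,:,::-1],(784,588),interpolation=cv2.INTER_CUBIC))
    print(n,arm.get_calibration(n))
print(arm.state())
E
```

```text
top {'fx': 450.9082881029261, 'fy': 450.9082881029261, 'cx': 277.6353604830078, 'cy': 203.66444883351085, 'R': array([[ 0.01989237, -0.99953956,  0.02291184],
       [-0.9836353 , -0.02367   , -0.17860941],
       [ 0.1790695 , -0.01898393, -0.98365325]]), 't': array([-0.02265741,  0.60537095,  0.94410281])}
scene {'fx': 455.1450870582971, 'fy': 455.1450870582971, 'cx': 273.9782539868127, 'cy': 212.4510065120141, 'R': array([[ 0.5405776 ,  0.84128006,  0.00487028],
       [ 0.6998179 , -0.44645078, -0.5576169 ],
       [-0.46693764,  0.30484351, -0.83008414]]), 't': array([-0.33893292, -0.36246577,  1.32606412])}
{'time': 0.1, 'joints': array([ 1.16027987,  0.60007161, -0.00253886,  1.600044  ,  0.00178014,
        0.94291341, -0.07978867]), 'dq': array([ 2.13709471e-03, -1.45996513e-03,  6.42790337e-04, -2.13604787e-03,
        3.43081232e-05, -1.78025797e-03,  1.20377736e-04]), 'tau': array([ 5.66591945e-03, -7.66552734e+01,  1.50271352e+00, -2.52939230e+01,
       -5.22309216e-02,  1.35257113e-02,  4.31246156e-05]), 'tcp_pos': array([ 0.23739108, -0.68456562,  0.21782935]), 'tcp_rot': array([-3.09655004e+00, -5.21779864e-01,  5.58181080e-04]), 'wrist_force': array([-0.06482084, -0.20118989, -0.02070874]), 'torque': array([ 0.03022216, -0.07949219, -0.02836382]), 'opening': 0.0928440460426426}
```

View pics/top0.png

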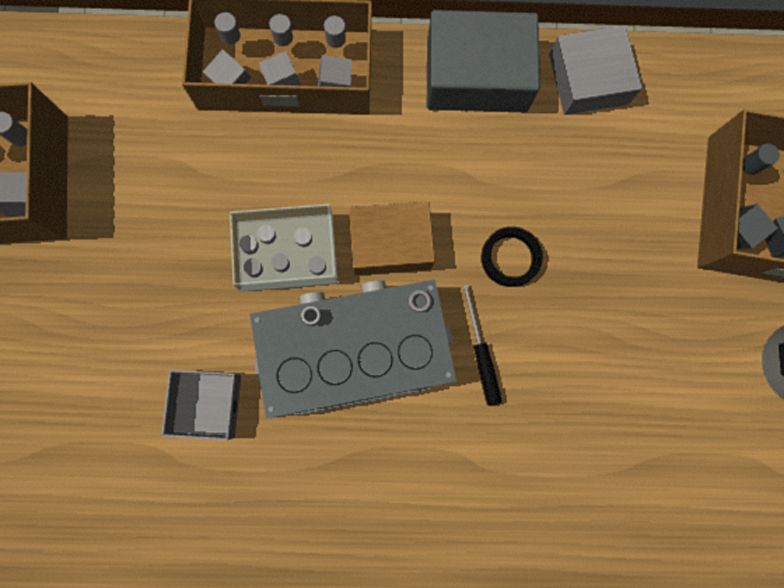

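View pics/scene0.png

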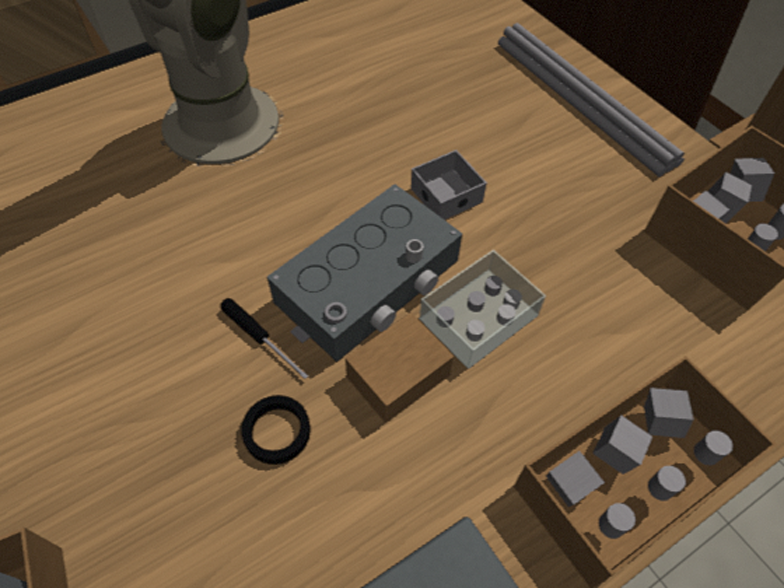

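The discs are at about (294,375), (335,367), (375,359) and (415,352) in the enlarged top picture, a to d from left to right. The front faces the robot. The scene view agrees, and the area above the cover is clear except for the coupling and locknut at the rear.

```bash
cat > h.py <<'E'
from station import arm
import numpy as np, cv2
from scipy.spatial.transform import Rotation as Ro
def ray(n,px,z,c=None):
    c=c or arm.get_calibration(n); R=np.array(c["R"]);t=np.array(c["t"])
    o=-R.T@t; d=R.T@np.array([(px[0]-c["cx"])/c["fx"],(px[1]-c["cy"])/c["fy"],1])
    return o+d*(z-o[2])/d[2]
def go(P):
    s=arm.state(); R=Ro.from_rotvec(s["tcp_rot"]).as_matrix()
    return np.round(1000*R.T@(np.array(P)-s["tcp_pos"]),1)
def st():
    s=arm.state(); R=Ro.from_rotvec(s["tcp_rot"]).as_matrix()
    print(round(s["time"],2),s["tcp_pos"].round(4),"F",s["wrist_force"].round(2),"op",round(s["opening"],4),"\n",R.round(3).tolist())
E
python3 - <<'E'
from h import *
st()
D=[ray("top",(u/1.4,v/1.4),.073) for u,v in((294,375),(335,367),(375,359),(415,352))]
S=[ray("scene",(u/1.4,v/1.4),.073) for u,v in((397,216),(370.5,236.5),(343,257),(314,279))]
for d,s in zip(D,S): print(d.round(4),s.round(4),go(d))
print(np.linalg.norm(np.diff(D,axis=0),axis=1), np.linalg.norm(np.diff(S,axis=0),axis=1),D[3]-D[0])
E
```

```text
0.1 [ 0.2374 -0.6846  0.2178] F [-0.06 -0.2  -0.02] op 0.0928 
 [[0.945, 0.328, -0.001], [0.328, -0.945, 0.001], [-0.0, -0.001, -1.0]]
[0.4612 0.1311 0.073 ] [0.4618 0.133  0.073 ] [ 478.8 -697.1  145.8]
[0.4745 0.0698 0.073 ] [0.4758 0.0708 0.073 ] [ 471.2 -634.8  145.7]
[0.4878 0.0095 0.073 ] [0.4882 0.01   0.073 ] [ 464.1 -573.5  145.6]
[ 0.4997 -0.0512  0.073 ] [ 0.5013 -0.0515  0.073 ] [ 455.4 -512.2  145.5]
[0.06274041 0.06171779 0.06188325] [0.06375587 0.06200888 0.06288806] [ 0.03854792 -0.18230041  0.        ]
```

>>> {"op": "carry_out", "data": {"moves": [[[33,-37,0],0,1],[[33,-37,0],0,1],[[33,-37,0],0,1],[[33,-37,0],0,1],[[33,-37,0],0,1]], "newtons": 10}}

```text
time: 0.6
tcp_pos: [0.3293, -0.4567, 0.2143]
tcp_rot: [-3.099, -0.504, 0.006]
wrist_force: [1.4, 0.0, -0.1]
opening: 0.0578
```

>>> {"op": "carry_out", "data": {"moves": [[[33,-37,0],0,1],[[33,-37,0],0,1],[[33,-37,0],0,1],[[33,-37,0],0,1],[[33,-37,0],0,1]]}}

```text
time: 1.1
tcp_pos: [0.4258, -0.2262, 0.2137]
tcp_rot: [-3.099, -0.503, 0.007]
wrist_force: [2.0, -0.7, 0.2]
opening: 0.0173
```

```bash
python3 - <<'E'
from h import *
st(); print(go((.5005,-.0513,.12)))
E
```

```text
1.1 [ 0.4258 -0.2262  0.2137] F [ 1.97 -0.65  0.23] op 0.0173 
 [[0.949, 0.316, -0.005], [0.316, -0.949, 0.002], [-0.004, -0.003, -1.0]]
[ 126.6 -142.    93.7]
```

>>> {"op": "carry_out", "data": {"moves": [[[33,-37,0],0,1],[[33,-37,0],0,1],[[33,-37,0],0,1],[[15,-15,0],0,1],[[0,0,0],0,1]]}}

```text
time: 1.6
tcp_pos: [0.4959, -0.0608, 0.2135]
tcp_rot: [-3.094, -0.517, 0.005]
wrist_force: [0.2, -0.2, 0.6]
opening: 0.0009
```

```bash
python3 - <<'E'
from h import *
im=arm.snapshot("wrist"); cv2.imwrite("pics/w1.png",cv2.resize(im[:,:,::-1],(784,588)))
st(); print(go((.5005,-.0513,.1)),arm.state()['dq'].round(3))
for P in ((.4615,.132,.073),(.475,.070,.073),(.488,.0098,.073),(.5005,-.0513,.073)):
    c=arm.get_calibration("wrist");q=c["R"]@np.array(P)+c["t"];print(1.4*(c["fx"]*q[0]/q[2]+c["cx"]),1.4*(c["fy"]*q[1]/q[2]+c["cy"]))
E
```

```text
1.65 [ 0.4951 -0.0621  0.2134] F [ 0.9   0.6  -0.26] op 0.0005 
 [[0.946, 0.324, -0.004], [0.324, -0.946, 0.003], [-0.003, -0.004, -1.0]]
[  8.9  -8.  113.4] [ 0.045 -0.009  0.032  0.018  0.004  0.003  0.023]
75.01296020913958 228.91794050445236
178.470487485937 240.79314413392711
277.8214653858753 252.364273179355
377.2400735424004 265.0122576271636
```

View pics/w1.png

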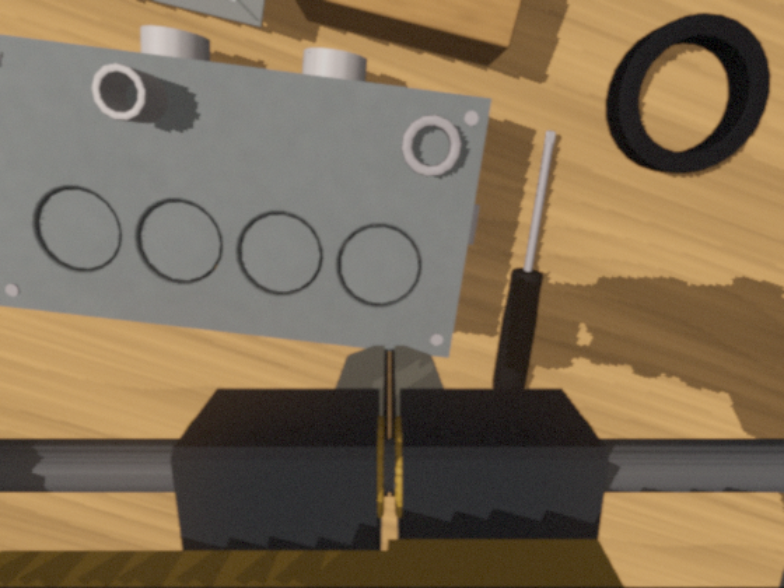

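The wrist view shows discs at (78,228), (180,240), (280,252) and (379,264), within 3 px of the prediction. The positions hold, so I'm going down over disc d.

>>> {"op": "carry_out", "data": {"moves": [[[9,-8,40],0,1],[[0,0,40],0,1],[[0,0,20],0,1],[[0,0,0],0,1]]}}

```text
time: 2.05
tcp_pos: [0.5002, -0.057, 0.1116]
tcp_rot: [-3.1, -0.507, 0.002]
wrist_force: [0.3, -0.4, 0.0]
opening: 0.0003
```

```bash
python3 - <<'E'
from h import *
st(); print(go((.5005,-.052,.08)))
E
```

```text
2.05 [ 0.5002 -0.057   0.1116] F [ 0.34 -0.36  0.03] op 0.0003 
 [[0.948, 0.318, -0.002], [0.318, -0.948, 0.001], [-0.001, -0.001, -1.0]]
[ 1.9 -4.6 31.6]
```

>>> {"op": "carry_out", "data": {"moves": [[[2,-5,15],0,1],[[0,0,12],0,1],[[0,0,3],0,1],[[0,0,0],0,1]]}}

```text
time: 2.45
tcp_pos: [0.4999, -0.0567, 0.0828]
tcp_rot: [3.101, 0.497, -0.002]
wrist_force: [-0.6, 0.4, 0.3]
opening: 0.0006
```

```bash
python3 - <<'E'
from h import *
st(); print(go((.5005,-.052,.076)))
E
```

```text
2.45 [ 0.4999 -0.0567  0.0828] F [-0.63  0.35  0.35] op 0.0006 
 [[0.95, 0.312, -0.001], [0.312, -0.95, -0.001], [-0.002, 0.001, -1.0]]
[ 2.  -4.2  6.8]
```

>>> {"op": "carry_out", "data": {"moves": [[[3,-6,0],0,1],[[0,-3,0],0,1],[[0,0,0],0,1]]}}

```text
time: 2.75
tcp_pos: [0.5008, -0.0472, 0.0847]
tcp_rot: [3.101, 0.495, 0.002]
wrist_force: [0.1, -0.4, -0.4]
opening: 0.0006
```

>>> {"op": "carry_out", "data": {"moves": [[[0,4,0],0,1],[[0,0,0],0,1],[[0,0,3],0,1]]}}

```text
time: 3.05
tcp_pos: [0.5028, -0.0511, 0.0826]
tcp_rot: [3.1, 0.496, 0.005]
wrist_force: [0.2, -0.3, -0.2]
opening: 0.0006
```

>>> {"op": "carry_out", "data": {"moves": [[[0,0,0],0,1]]}}

```text
time: 3.15
tcp_pos: [0.5027, -0.0512, 0.0823]
tcp_rot: [3.1, 0.496, 0.004]
wrist_force: [0.2, -0.2, -0.3]
opening: 0.0007
```

>>> {"op": "carry_out", "data": {"moves": [[[-1,0,3],0,1],[[0,0,3],0,1]]}}

```text
time: 3.35
tcp_pos: [0.5017, -0.0517, 0.076]
tcp_rot: [3.1, 0.495, 0.005]
wrist_force: [0.2, -0.7, 0.7]
opening: 0.0002
```

>>> {"op": "carry_out", "data": {"moves": [[[0,0,2],0,1]]}}

```text
time: 3.45
tcp_pos: [0.5016, -0.0516, 0.0736]
tcp_rot: [3.1, 0.495, 0.004]
wrist_force: [-0.3, 0.3, 0.8]
opening: 0.0006
```

>>> {"op": "carry_out", "data": {"moves": [[[0,0,1],0,1]]}}

```text
time: 3.55
tcp_pos: [0.5016, -0.0517, 0.0732]
tcp_rot: [3.1, 0.495, 0.004]
wrist_force: [-6.0, 0.8, 37.3]
opening: 0.0002
```

Contact reached 37 N at z=0.0732 with no sinking, so d is solid and the arm is stiff. I'm backing off and will use finer steps from here.

>>> {"op": "carry_out", "data": {"moves": [[[0,0,-5],0,1],[[0,0,-5],0,1],[[0,0,-5],0,1]]}}

```text
time: 3.85
tcp_pos: [0.5011, -0.0515, 0.0883]
tcp_rot: [3.1, 0.496, 0.002]
wrist_force: [0.6, 0.5, 0.1]
opening: 0.0006
```

```bash
python3 - <<'E'
from h import *
st(); print(go((.4880,.0098,.088)))
E
```

```text
3.85 [ 0.5011 -0.0515  0.0883] F [0.55 0.48 0.08] op 0.0006 
 [[0.95, 0.312, 0.002], [0.312, -0.95, -0.002], [0.001, 0.002, -1.0]]
[  6.6 -62.4   0.1]
```

>>> {"op": "carry_out", "data": {"moves": [[[2,-20,0],0,1],[[2,-20,0],0,1],[[2,-20,0],0,1],[[0,0,0],0,1],[[0,0,0],0,1]]}}

```text
time: 4.35
tcp_pos: [0.4888, 0.0081, 0.0896]
tcp_rot: [3.1, 0.492, 0.006]
wrist_force: [0.6, -0.8, -0.2]
opening: 0.0003
```

```bash
python3 - <<'E'
from h import *
st(); print(go((.4880,.0098,.0755)))
E
```

```text
4.35 [0.4888 0.0081 0.0896] F [ 0.65 -0.76 -0.17] op 0.0003 
 [[0.951, 0.31, 0.004], [0.31, -0.951, -0.002], [0.003, 0.003, -1.0]]
[-0.3 -1.9 14.1]
```

>>> {"op": "carry_out", "data": {"moves": [[[0,-2,5],0,1],[[0,0,4],0,1],[[0,0,2],0,1],[[0,0,0],0,1]]}}

```text
time: 4.75
tcp_pos: [0.4886, 0.0076, 0.0775]
tcp_rot: [3.1, 0.487, 0.006]
wrist_force: [0.4, 0.4, -0.1]
opening: 0.0007
```

>>> {"op": "carry_out", "data": {"moves": [[[0,0,1],0,1],[[0,0,0],0,1]]}}

```text
time: 4.95
tcp_pos: [0.4885, 0.007, 0.0762]
tcp_rot: [3.1, 0.486, 0.005]
wrist_force: [-0.2, -0.0, 0.2]
opening: 0.0001
```

>>> {"op": "carry_out", "data": {"moves": [[[0,-2,1],0,1],[[0,0,0],0,1]]}}

```text
time: 5.15
tcp_pos: [0.488, 0.0089, 0.0752]
tcp_rot: [3.1, 0.485, 0.005]
wrist_force: [0.1, -0.7, 0.2]
opening: 0.0005
```

>>> {"op": "carry_out", "data": {"moves": [[[0,0,0.7],0,1]]}}

```text
time: 5.25
tcp_pos: [0.488, 0.009, 0.0746]
tcp_rot: [3.1, 0.485, 0.006]
wrist_force: [0.1, -0.3, 0.6]
opening: 0.0005
```

>>> {"op": "carry_out", "data": {"moves": [[[0,0,0.4],0,1]]}}

```text
time: 5.35
tcp_pos: [0.488, 0.009, 0.0742]
tcp_rot: [3.1, 0.485, 0.006]
wrist_force: [-0.6, 0.3, 0.1]
opening: 0.0004
```

Precise motion. I'll continue in 0.3 mm steps.

>>> {"op": "carry_out", "data": {"moves": [[[0,0,0.4],0,1]]}}

```text
time: 5.45
tcp_pos: [0.4881, 0.0091, 0.0738]
tcp_rot: [3.1, 0.485, 0.006]
wrist_force: [0.9, 0.5, -0.0]
opening: 0.0004
```

>>> {"op": "carry_out", "data": {"moves": [[[0,0,0.3],0,1]]}}

```text
time: 5.55
tcp_pos: [0.488, 0.0091, 0.0735]
tcp_rot: [3.1, 0.486, 0.006]
wrist_force: [-0.0, -0.2, 0.0]
opening: 0.0006
```

>>> {"op": "carry_out", "data": {"moves": [[[0,0,0.2],0,1]]}}

```text
time: 5.65
tcp_pos: [0.4881, 0.0091, 0.0733]
tcp_rot: [3.1, 0.486, 0.006]
wrist_force: [-0.3, 1.0, 3.3]
opening: 0.0005
```

>>> {"op": "carry_out", "data": {"moves": [[[0,0,0.15],0,1]]}}

```text
time: 5.75
tcp_pos: [0.4881, 0.0091, 0.0733]
tcp_rot: [3.1, 0.485, 0.006]
wrist_force: [0.4, 0.6, 3.8]
opening: 0.0002
```

c is solid: 3.8 N with no give. On to b.

>>> {"op": "carry_out", "data": {"moves": [[[0,0,-6],0,1],[[0,0,-6],0,1],[[0,-20,0],0,1],[[0,-20,0],0,1],[[0,-20,0],0,1]]}}

```text
time: 6.25
tcp_pos: [0.4706, 0.0649, 0.0873]
tcp_rot: [3.101, 0.476, 0.009]
wrist_force: [-0.0, 0.5, -0.0]
opening: 0.0006
```

>>> {"op": "carry_out", "data": {"moves": [[[0,0,0],0,1],[[0,0,0],0,1]]}}

```text
time: 6.45
tcp_pos: [0.4703, 0.0671, 0.0882]
tcp_rot: [3.1, 0.482, 0.01]
wrist_force: [-0.4, -0.4, -0.1]
opening: 0.0008
```

```bash
python3 - <<'E'
from h import *
st(); print(go((.475,.070,.0755)))
E
```

```text
6.45 [0.4703 0.0671 0.0882] F [-0.45 -0.42 -0.06] op 0.0008 
 [[0.953, 0.304, 0.007], [0.304, -0.953, -0.003], [0.006, 0.005, -1.0]]
[ 5.3 -1.4 12.7]
```

>>> {"op": "carry_out", "data": {"moves": [[[5,-2,5],0,1],[[0,0,4],0,1],[[0,0,2],0,1],[[0,0,0],0,1]]}}

```text
time: 6.85
tcp_pos: [0.4759, 0.0685, 0.0765]
tcp_rot: [3.1, 0.477, 0.011]
wrist_force: [-0.1, 0.7, -0.3]
opening: 0.0003
```

>>> {"op": "carry_out", "data": {"moves": [[[0,0,1],0,1],[[0,0,0],0,1]]}}

```text
time: 7.05
tcp_pos: [0.4758, 0.0677, 0.0751]
tcp_rot: [3.1, 0.475, 0.01]
wrist_force: [0.4, -0.7, 0.4]
opening: 0.0001
```

>>> {"op": "carry_out", "data": {"moves": [[[0,-1.5,0.5],0,1],[[0,0,0.5],0,1]]}}

```text
time: 7.25
tcp_pos: [0.4753, 0.0691, 0.0741]
tcp_rot: [3.1, 0.475, 0.01]
wrist_force: [0.2, 0.6, 0.8]
opening: 0.0002
```

>>> {"op": "carry_out", "data": {"moves": [[[0,0,0.4],0,1]]}}

```text
time: 7.35
tcp_pos: [0.4753, 0.0692, 0.0738]
tcp_rot: [3.1, 0.475, 0.01]
wrist_force: [-0.5, 0.1, 0.2]
opening: 0.0006
```

>>> {"op": "carry_out", "data": {"moves": [[[0,0,0.3],0,1]]}}

```text
time: 7.45
tcp_pos: [0.4753, 0.0693, 0.0735]
tcp_rot: [3.1, 0.475, 0.01]
wrist_force: [0.3, 0.3, -0.3]
opening: 0.0004
```

>>> {"op": "carry_out", "data": {"moves": [[[0,0,0.2],0,1]]}}

```text
time: 7.55
tcp_pos: [0.4753, 0.0693, 0.0733]
tcp_rot: [3.1, 0.475, 0.01]
wrist_force: [-0.8, -0.6, 4.6]
opening: 0.0007
```

>>> {"op": "carry_out", "data": {"moves": [[[0,0,0.15],0,1]]}}

```text
time: 7.65
tcp_pos: [0.4753, 0.0693, 0.0734]
tcp_rot: [3.1, 0.475, 0.011]
wrist_force: [-0.6, -0.6, 4.2]
opening: 0.0002
```

b is solid too, which leaves a. I'll check it by pressing.

>>> {"op": "carry_out", "data": {"moves": [[[0,0,-6],0,1],[[0,0,-6],0,1],[[2,-20,0],0,1],[[2,-20,0],0,1],[[2,-20,0],0,1]]}}

```text
time: 8.15
tcp_pos: [0.4637, 0.127, 0.0874]
tcp_rot: [3.101, 0.465, 0.013]
wrist_force: [-0.0, -0.5, -0.4]
opening: 0.0008
```

>>> {"op": "carry_out", "data": {"moves": [[[0,0,0],0,1],[[0,0,0],0,1]]}}

```text
time: 8.35
tcp_pos: [0.4636, 0.1295, 0.0882]
tcp_rot: [3.101, 0.472, 0.014]
wrist_force: [-0.0, -0.2, 0.2]
opening: 0.0008
```

```bash
python3 - <<'E'
from h import *
st(); print(go((.4615,.1315,.0755)))
E
```

```text
8.35 [0.4636 0.1295 0.0882] F [-0.04 -0.24  0.18] op 0.0008 
 [[0.955, 0.298, 0.01], [0.298, -0.955, -0.003], [0.008, 0.006, -1.0]]
[-1.5 -2.6 12.7]
```

>>> {"op": "carry_out", "data": {"moves": [[[-1.5,-2.5,5],0,1],[[0,0,4],0,1],[[0,0,2],0,1],[[0,0,0],0,1]]}}

```text
time: 8.75
tcp_pos: [0.4618, 0.129, 0.0766]
tcp_rot: [3.101, 0.467, 0.014]
wrist_force: [0.4, 0.5, 1.0]
opening: 0.0004
```

>>> {"op": "carry_out", "data": {"moves": [[[0,0,1],0,1],[[0,-1.5,0.5],0,1],[[0,0,0.5],0,1]]}}

```text
time: 9.05
tcp_pos: [0.4614, 0.1297, 0.0742]
tcp_rot: [3.101, 0.465, 0.014]
wrist_force: [0.5, -0.3, -0.4]
opening: 0.0003
```

>>> {"op": "carry_out", "data": {"moves": [[[0,0,0.4],0,1]]}}

```text
time: 9.15
tcp_pos: [0.4614, 0.1297, 0.0738]
tcp_rot: [3.101, 0.465, 0.014]
wrist_force: [0.1, -0.4, -0.5]
opening: 0.0003
```

>>> {"op": "carry_out", "data": {"moves": [[[0,0,0.3],0,1]]}}

```text
time: 9.25
tcp_pos: [0.4615, 0.1298, 0.0735]
tcp_rot: [3.101, 0.465, 0.014]
wrist_force: [0.3, -0.1, -0.1]
opening: 0.0002
```

>>> {"op": "carry_out", "data": {"moves": [[[0,0,0.3],0,1]]}}

```text
time: 9.35
tcp_pos: [0.4615, 0.1298, 0.0733]
tcp_rot: [3.101, 0.465, 0.014]
wrist_force: [-1.9, -0.2, 8.5]
opening: 0.0004
```

>>> {"op": "carry_out", "data": {"moves": [[[0,0,0.3],0,1]]}}

```text
time: 9.45
tcp_pos: [0.4615, 0.1298, 0.0733]
tcp_rot: [3.101, 0.465, 0.014]
wrist_force: [-1.0, -0.7, 7.9]
opening: 0.0001
```

All four stop at 0.0733, which contradicts the task, so I need to look: either the tray is already out or the tip is on the rim.

```bash
python3 - <<'E'
from h import *
t=arm.snapshot("top");s=arm.snapshot("scene");
a=cv2.resize(t[180:320,150:340,::-1],None,fx=4,fy=4,interpolation=cv2.INTER_CUBIC)
cv2.imwrite("pics/t2.png",a)
b=cv2.resize(s[90:260,180:360,::-1],(400,378),interpolation=cv2.INTER_CUBIC)
w=cv2.resize(arm.snapshot("wrist")[:,:,::-1],(400,300))
cv2.imwrite("pics/sw2.png",np.hstack([b,np.vstack([w,np.zeros((78,400,3),np.uint8)])]))
st()
E
```

```text
9.6 [0.4615 0.1298 0.0733] F [-0.5  -0.47  5.76] op 0.0005 
 [[0.956, 0.293, 0.01], [0.293, -0.956, -0.004], [0.008, 0.007, -1.0]]
```

View pics/t2.png

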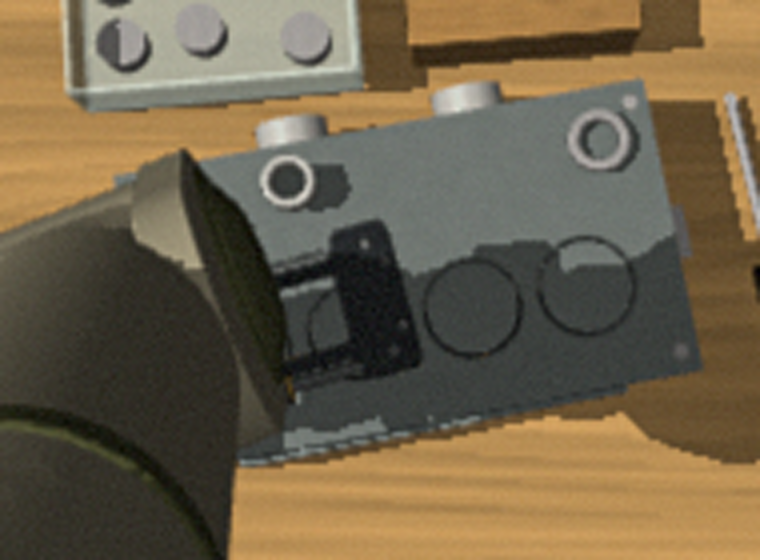

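View pics/sw2.png

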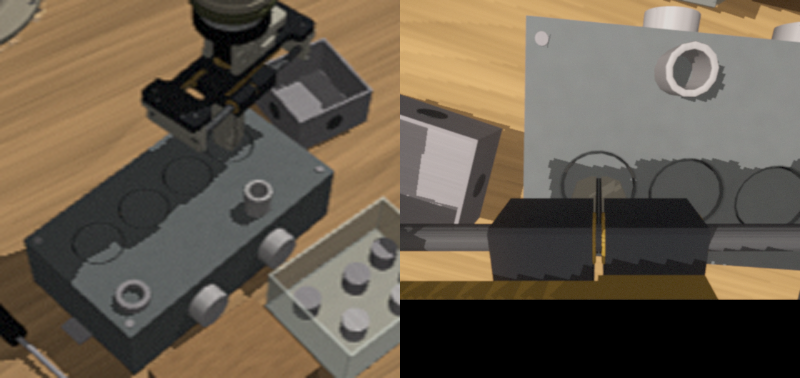

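```bash
python3 - <<'E'
from h import *
c=arm.get_calibration("wrist");s=arm.state();R=Ro.from_rotvec(s["tcp_rot"]).as_matrix()
def pr(P,c): q=np.array(c["R"])@P+c["t"];return (c["fx"]*q[0]/q[2]+c["cx"],c["fy"]*q[1]/q[2]+c["cy"])
print("tcp px",pr(s["tcp_pos"],c))
for dz in(.073,.075):print("disc by wrist px",ray("wrist",(278.6,264.6),dz,c))
im=arm.snapshot("wrist");
cr=cv2.resize(im[190:330,180:380,::-1],None,fx=4,fy=4,interpolation=cv2.INTER_CUBIC)
g=cv2.LUT(cr,(255*(np.arange(256)/255)**.55).astype(np.uint8)); cv2.imwrite("pics/w3.png",g)
for n in("scene",):
    c=arm.get_calibration(n);x,y=pr(s["tcp_pos"],c);print(n,x,y)
    im=arm.snapshot(n);x=int(x);y=int(y)
    cr=cv2.resize(im[y-50:y+50,x-70:x+70,::-1],None,fx=5,fy=5,interpolation=cv2.INTER_CUBIC)
    cr=cv2.LUT(cr,(255*(np.arange(256)/255)**.55).astype(np.uint8)); cv2.imwrite("pics/s3.png",cr)
E
```

```text
tcp px (np.float64(278.83256933068054), np.float64(264.18403933798675))
disc by wrist px [0.46108659 0.1297616  0.073     ]
disc by wrist px [0.4619088 0.1300332 0.075    ]
scene 282.35870761413145 154.64307666373807
```

View pics/w3.png

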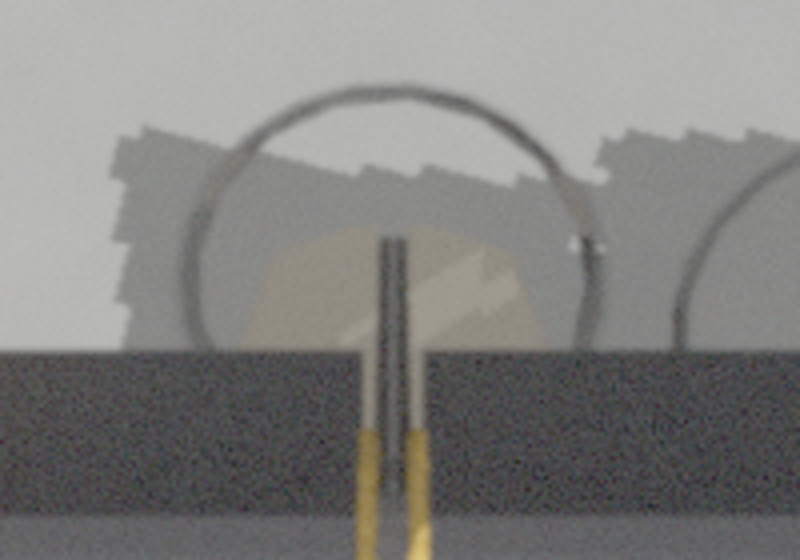

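View pics/s3.png

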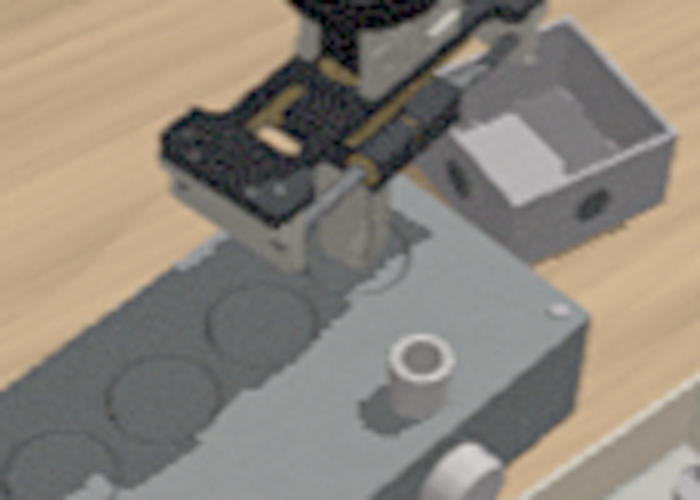

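The tip sits centred well inside hole a, and a carries a steady 6–8 N, so a is solid. The tray is still shut. The touches on b and c were brief (3–4 N, 0.2 s), so I'll repeat them with a longer hold, starting with b.

>>> {"op": "carry_out", "data": {"moves": [[[0,0,-6],0,1],[[0,0,-6],0,1],[[-2,20,0],0,1],[[-2,20,0],0,1],[[-2,20,0],0,1]]}}

```text
time: 10.2
tcp_pos: [0.4739, 0.0726, 0.0881]
tcp_rot: [3.101, 0.475, 0.017]
wrist_force: [0.4, -0.1, 0.6]
opening: 0.0002
```

>>> {"op": "carry_out", "data": {"moves": [[[0,0,0],0,1],[[0,0,0],0,1]]}}

```text
time: 10.4
tcp_pos: [0.4745, 0.0703, 0.089]
tcp_rot: [3.101, 0.469, 0.019]
wrist_force: [0.4, 0.1, 0.1]
opening: 0.0004
```

```bash
python3 - <<'E'
from h import *
st(); print(go((.4745,.069,.0755)))
E
```

```text
10.4 [0.4745 0.0703 0.089 ] F [0.37 0.07 0.13] op 0.0004 
 [[0.955, 0.295, 0.013], [0.295, -0.955, -0.003], [0.011, 0.007, -1.0]]
[-0.5  1.1 13.5]
```

>>> {"op": "carry_out", "data": {"moves": [[[0,1,6],0,1],[[0,0,5],0,1],[[0,0,2],0,1],[[0,0,0.5],0,1]]}}

```text
time: 10.8
tcp_pos: [0.4747, 0.0718, 0.0746]
tcp_rot: [3.101, 0.474, 0.019]
wrist_force: [-0.3, -0.2, 0.2]
opening: 0.0004
```

>>> {"op": "carry_out", "data": {"moves": [[[0,0,0.5],0,1],[[0,0,0.3],0,1]]}}

```text
time: 11.0
tcp_pos: [0.4744, 0.0724, 0.0733]
tcp_rot: [3.101, 0.475, 0.018]
wrist_force: [0.5, -2.2, 7.1]
opening: 0.0009
```

>>> {"op": "carry_out", "data": {"moves": [[[0,0,0.2],0,1],[[0,0,0.2],0,1],[[0,0,0.2],0,1]]}}

```text
time: 11.3
tcp_pos: [0.4744, 0.0723, 0.0734]
tcp_rot: [3.101, 0.475, 0.019]
wrist_force: [-0.6, -0.4, 3.5]
opening: 0.0006
```

b is clearly solid. Now c again.

>>> {"op": "carry_out", "data": {"moves": [[[0,0,-6],0,1],[[0,0,-6],0,1],[[-1,21,0],0,1],[[-1,21,0],0,1],[[-1,21,0],0,1]]}}

```text
time: 11.8
tcp_pos: [0.491, 0.0132, 0.088]
tcp_rot: [3.101, 0.486, 0.021]
wrist_force: [0.3, 0.6, -0.3]
opening: 0.0005
```

>>> {"op": "carry_out", "data": {"moves": [[[0,0,0],0,1],[[0,0,0],0,1]]}}

```text
time: 12.0
tcp_pos: [0.4917, 0.0107, 0.0889]
tcp_rot: [3.101, 0.479, 0.023]
wrist_force: [-0.1, -0.1, 0.1]
opening: 0.0007
```

```bash
python3 - <<'E'
from h import *
st(); print(go((.4875,.0085,.0755)))
E
```

```text
12.0 [0.4917 0.0107 0.0889] F [-0.08 -0.09  0.12] op 0.0007 
 [[0.953, 0.301, 0.015], [0.301, -0.953, -0.002], [0.014, 0.006, -1.0]]
[-4.9  0.7 13.3]
```

>>> {"op": "carry_out", "data": {"moves": [[[-5,1,6],0,1],[[0,0,5],0,1],[[0,0,2],0,1],[[0,0,0],0,1]]}}

```text
time: 12.4
tcp_pos: [0.4863, 0.0106, 0.0749]
tcp_rot: [3.101, 0.484, 0.023]
wrist_force: [0.7, 0.8, 0.0]
opening: 0.0007
```

>>> {"op": "carry_out", "data": {"moves": [[[0,0,0.5],0,1],[[0,0,0.3],0,1]]}}

```text
time: 12.6
tcp_pos: [0.4862, 0.0113, 0.0737]
tcp_rot: [3.101, 0.486, 0.022]
wrist_force: [0.6, -0.8, 0.2]
opening: 0.0004
```

>>> {"op": "carry_out", "data": {"moves": [[[0,0,0.3],0,1],[[0,0,0.3],0,1]]}}

```text
time: 12.8
tcp_pos: [0.4863, 0.0115, 0.0733]
tcp_rot: [3.101, 0.486, 0.022]
wrist_force: [-1.0, -1.0, 6.4]
opening: 0.0007
```

>>> {"op": "carry_out", "data": {"moves": [[[0,0,0.2],0,1],[[0,0,0.2],0,1]]}}

```text
time: 13.0
tcp_pos: [0.4863, 0.0114, 0.0733]
tcp_rot: [3.101, 0.486, 0.022]
wrist_force: [-1.5, -0.4, 5.2]
opening: 0.0001
```

c is solid as well. The first touch on d was fast (a 1 mm step, 37 N) and about 2 mm off centre, so I'll repeat it gently and centred.

>>> {"op": "carry_out", "data": {"moves": [[[0,0,-6],0,1],[[0,0,-6],0,1],[[-2,21,0],0,1],[[-2,21,0],0,1],[[-2,21,0],0,1]]}}

```text
time: 13.5
tcp_pos: [0.5005, -0.0487, 0.0876]
tcp_rot: [3.1, 0.496, 0.024]
wrist_force: [0.2, -0.2, -0.5]
opening: 0.0004
```

>>> {"op": "carry_out", "data": {"moves": [[[0,0,0],0,1],[[0,0,0],0,1]]}}

```text
time: 13.7
tcp_pos: [0.5011, -0.0514, 0.0885]
tcp_rot: [3.101, 0.489, 0.026]
wrist_force: [-0.5, 0.1, -0.1]
opening: 0.0004
```

```bash
python3 - <<'E'
from h import *
st(); print(go((.4997,-.0525,.0755)))
E
```

```text
13.7 [ 0.5011 -0.0514  0.0885] F [-0.51  0.14 -0.1 ] op 0.0004 
 [[0.951, 0.307, 0.017], [0.308, -0.952, -0.0], [0.016, 0.005, -1.0]]
[-1.9  0.5 12.9]
```

>>> {"op": "carry_out", "data": {"moves": [[[-2,0,6],0,1],[[0,0,5],0,1],[[0,0,2],0,1],[[0,0,0],0,1]]}}

```text
time: 14.1
tcp_pos: [0.4987, -0.0493, 0.0744]
tcp_rot: [3.101, 0.494, 0.026]
wrist_force: [-0.2, -0.1, 0.3]
opening: 0.0004
```

>>> {"op": "carry_out", "data": {"moves": [[[0,0,0.5],0,1],[[0,0,0.3],0,1]]}}

```text
time: 14.3
tcp_pos: [0.4986, -0.0487, 0.0734]
tcp_rot: [3.101, 0.496, 0.025]
wrist_force: [-1.3, -1.4, 6.8]
opening: 0.0006
```

d also stops at 0.0734, at 6.8 N and 3.5 mm off centre. All four can't be solid, so I'll centre better on d and hold longer. Then I'll touch the bare cover to check the height reference.

>>> {"op": "carry_out", "data": {"moves": [[[0,0,-1.5],0,1],[[0.5,4,0],0,1],[[0,0,0],0,1],[[0,0,0.5],0,1]]}}

```text
time: 14.7
tcp_pos: [0.5007, -0.0526, 0.0748]
tcp_rot: [3.1, 0.496, 0.026]
wrist_force: [0.4, -0.4, -0.4]
opening: 0.0005
```

>>> {"op": "carry_out", "data": {"moves": [[[0,0,0.3],0,1],[[0,0,0.3],0,1],[[0,0,0.3],0,1]]}}

```text
time: 15.0
tcp_pos: [0.5007, -0.0528, 0.0739]
tcp_rot: [3.101, 0.495, 0.026]
wrist_force: [-0.6, 0.0, 0.6]
opening: 0.0005
```

>>> {"op": "carry_out", "data": {"moves": [[[0,0,0.2],0,1],[[0,0,0.2],0,1],[[0,0,0.2],0,1]]}}

```text
time: 15.3
tcp_pos: [0.5007, -0.0527, 0.0734]
tcp_rot: [3.1, 0.495, 0.026]
wrist_force: [-1.3, -1.0, 6.4]
opening: 0.0007
```

>>> {"op": "carry_out", "data": {"moves": [[[0,0,-15],0,1],[[0,0,-12],0,1],[[0,-20,0],0,1],[[0,-20,0],0,1],[[0,-20,0],0,1]]}}

```text
time: 15.8
tcp_pos: [0.4823, 0.0031, 0.102]
tcp_rot: [3.101, 0.486, 0.029]
wrist_force: [0.6, 1.0, -0.0]
opening: 0.0002
```

>>> {"op": "carry_out", "data": {"moves": [[[0,0,0],0,1],[[0,0,0],0,1]]}}

```text
time: 16.0
tcp_pos: [0.4819, 0.0053, 0.1027]
tcp_rot: [3.101, 0.493, 0.03]
wrist_force: [0.4, -0.3, -0.4]
opening: 0.0005
```

```bash
python3 - <<'E'
from h import *
st(); print(go((.531,.019,.0765)))
L=ray("top",(420/1.4,300/1.4),.085);C=ray("top",(311/1.4,316/1.4),.103);print("locknut",L,"coupling",C)
im=arm.snapshot("top")
cv2.imwrite("pics/t4.png",cv2.resize(im[180:320,150:340,::-1],None,fx=4,fy=4,interpolation=cv2.INTER_CUBIC))
E
```

```text
16.0 [0.4819 0.0053 0.1027] F [ 0.35 -0.26 -0.45] op 0.0005 
 [[0.951, 0.31, 0.019], [0.31, -0.951, 0.001], [0.018, 0.005, -1.0]]
[50.4  2.  27.2]
locknut [ 0.57827016 -0.05710244  0.085     ] coupling [0.54751189 0.10618086 0.103     ]
```

View pics/t4.png

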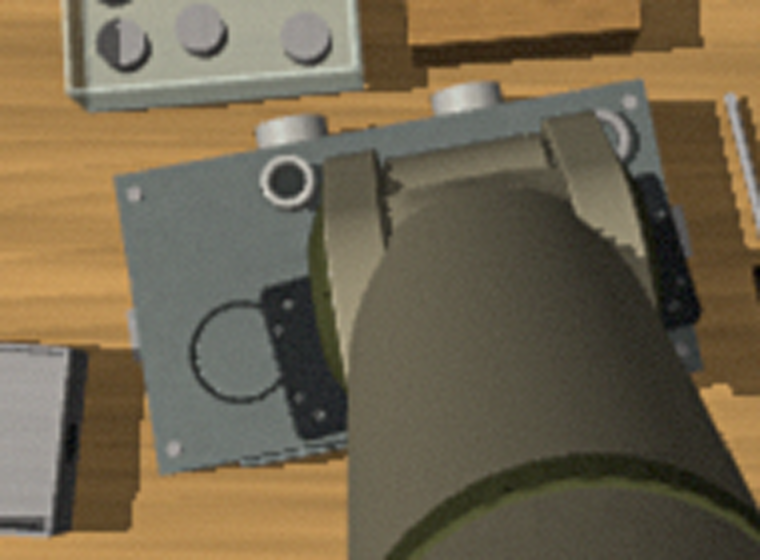

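The tray is shut (front edge flush at about (160,470)–(350,440)) and the loose parts haven't moved. Now the bare cover behind c.

>>> {"op": "carry_out", "data": {"moves": [[[25,1,0],0,1],[[25,1,0],0,1],[[0,0,10],0,1],[[0,0,8],0,1],[[0,0,5],0,1]]}}

```text
time: 16.55
tcp_pos: [0.532, 0.0143, 0.08]
tcp_rot: [3.101, 0.483, 0.03]
wrist_force: [-0.1, -1.1, -0.1]
opening: 0.0006
```

>>> {"op": "carry_out", "data": {"moves": [[[0,0,0],0,1],[[0,0,0],0,1]]}}

```text
time: 16.75
tcp_pos: [0.53, 0.0132, 0.0787]
tcp_rot: [3.101, 0.482, 0.024]
wrist_force: [-0.5, 0.6, 0.2]
opening: 0.0004
```

>>> {"op": "carry_out", "data": {"moves": [[[0,0,1],0,1],[[0,0,1],0,1],[[0,0,0.5],0,1]]}}

```text
time: 17.05
tcp_pos: [0.5294, 0.0128, 0.0765]
tcp_rot: [3.101, 0.481, 0.024]
wrist_force: [-0.6, 0.4, 0.1]
opening: 0.0004
```

>>> {"op": "carry_out", "data": {"moves": [[[0,0,0.4],0,1]]}}

```text
time: 17.15
tcp_pos: [0.5295, 0.0128, 0.0762]
tcp_rot: [3.101, 0.481, 0.025]
wrist_force: [-0.3, -0.3, 0.6]
opening: 0.0006
```

>>> {"op": "carry_out", "data": {"moves": [[[0,0,0.3],0,1]]}}

```text
time: 17.25
tcp_pos: [0.5295, 0.0129, 0.076]
tcp_rot: [3.101, 0.481, 0.025]
wrist_force: [-1.0, 0.6, -0.5]
opening: 0.0006
```

>>> {"op": "carry_out", "data": {"moves": [[[0,0,0.3],0,1]]}}

```text
time: 17.35
tcp_pos: [0.5296, 0.0129, 0.0758]
tcp_rot: [3.101, 0.481, 0.025]
wrist_force: [-0.3, 0.7, -0.1]
opening: 0.0004
```

>>> {"op": "carry_out", "data": {"moves": [[[0,0,0.3],0,1]]}}

```text
time: 17.45
tcp_pos: [0.5296, 0.013, 0.0755]
tcp_rot: [3.101, 0.482, 0.026]
wrist_force: [0.5, -0.1, -0.2]
opening: 0.0006
```

>>> {"op": "carry_out", "data": {"moves": [[[0,0,0.3],0,1]]}}

```text
time: 17.55
tcp_pos: [0.5296, 0.013, 0.0754]
tcp_rot: [3.101, 0.482, 0.026]
wrist_force: [-1.5, 0.3, 7.8]
opening: 0.0003
```

>>> {"op": "carry_out", "data": {"moves": [[[0,0,0.3],0,1]]}}

```text
time: 17.65
tcp_pos: [0.5296, 0.013, 0.0754]
tcp_rot: [3.101, 0.481, 0.026]
wrist_force: [-2.4, -0.8, 7.6]
opening: 0.0004
```

The cover reads 0.0754 and the disc faces 0.0733, so I really was on the faces. I'll log force and height at full precision during a hold, starting here on the cover as a baseline for a solid surface.

```bash
cat >> h.py <<'E'
def hold(n=8):
    for i in range(n):
        s=arm.state(); print(round(s["time"],2),(1e3*s["tcp_pos"]).round(3),s["wrist_force"].round(2),s["torque"].round(2)); arm.snapshot("top")
E
python3 - <<'E'
from h import *
hold(5); print(go((.4875,.0085,.09)))
E
```

```text
17.65 [529.621  12.972  75.393] [-2.41 -0.85  7.59] [ 0.02  0.43 -0.04]
17.7 [529.625  12.965  75.4  ] [-0.79  0.17  5.77] [-0.01  0.34  0.03]
17.75 [529.659  12.98   75.418] [-1.36  0.29  4.88] [-0.01  0.3   0.01]
17.8 [529.662  13.002  75.425] [-0.78 -0.18  4.87] [ 0.04  0.31 -0.01]
17.85 [529.644  12.993  75.425] [-1.11  0.35  5.48] [-0.02  0.29 -0.06]
[-41.3  -8.4 -15.3]
```

>>> {"op": "carry_out", "data": {"moves": [[[0,0,-6],0,1],[[0,0,-8],0,1],[[-20,-2,0],0,1],[[-20,-2,0],0,1],[[-3,-2,0],0,1]]}}

```text
time: 18.4
tcp_pos: [0.4869, 0.0057, 0.0911]
tcp_rot: [3.1, 0.481, 0.03]
wrist_force: [0.5, 0.4, 0.2]
opening: 0.0002
```

>>> {"op": "carry_out", "data": {"moves": [[[0,0,0],0,1],[[0,0,0],0,1]]}}

```text
time: 18.6
tcp_pos: [0.4881, 0.0061, 0.092]
tcp_rot: [3.1, 0.482, 0.033]
wrist_force: [1.2, -0.5, 0.4]
opening: 0.0006
```

```bash
python3 - <<'E'
from h import *
st(); print(go((.4875,.0088,.0745)))
E
```

```text
18.6 [0.4881 0.0061 0.092 ] F [ 1.23 -0.53  0.41] op 0.0006 
 [[0.953, 0.303, 0.021], [0.303, -0.953, -0.001], [0.02, 0.007, -1.0]]
[-0.1 -2.8 17.5]
```

>>> {"op": "carry_out", "data": {"moves": [[[0,-3,8],0,1],[[0,0,6],0,1],[[0,0,2.5],0,1],[[0,0,0],0,1]]}}

```text
time: 19.0
tcp_pos: [0.4899, 0.0101, 0.0737]
tcp_rot: [3.1, 0.483, 0.035]
wrist_force: [-0.5, -0.0, -0.2]
opening: 0.0004
```

>>> {"op": "carry_out", "data": {"moves": [[[0,0,0.5],0,1],[[0,0,0.4],0,1]]}}

```text
time: 19.2
tcp_pos: [0.49, 0.0101, 0.0727]
tcp_rot: [3.1, 0.483, 0.034]
wrist_force: [-0.5, 0.4, 6.5]
opening: 0.0005
```

```bash
python3 - <<'E'
from h import *
hold(6); st()
E
```

```text
19.2 [490.016  10.145  72.68 ] [-0.54  0.36  6.47] [-0.    0.31  0.  ]
19.25 [490.003  10.141  72.708] [-1.06 -0.04  3.46] [0.03 0.21 0.  ]
19.3 [489.981  10.114  72.764] [-0.36 -0.09  3.04] [ 0.08  0.19 -0.05]
19.35 [489.955  10.122  72.752] [-0.73 -0.41  2.7 ] [0.04 0.19 0.02]
19.4 [489.965  10.125  72.74 ] [-0.91  0.29  2.36] [ 0.01  0.16 -0.02]
19.45 [489.996  10.12   72.732] [0.13 0.68 3.27] [ 0.04  0.14 -0.02]
19.5 [0.49   0.0101 0.0727] F [-1.12  0.33  3.88] op 0.0003 
 [[0.952, 0.304, 0.022], [0.304, -0.953, -0.0], [0.021, 0.007, -1.0]]
```

c now reads 0.0727, against 0.0733 earlier. I'll press a little further to see whether it really gives.

>>> {"op": "carry_out", "data": {"moves": [[[0,0,0.4],0,1],[[0,0,0.4],0,1]]}}

```text
time: 19.7
tcp_pos: [0.49, 0.0101, 0.0723]
tcp_rot: [3.1, 0.483, 0.035]
wrist_force: [-0.9, -0.1, 6.7]
opening: 0.0002
```

>>> {"op": "carry_out", "data": {"moves": [[[0,0,0.4],0,1],[[0,0,0.4],0,1]]}}

```text
time: 19.9
tcp_pos: [0.49, 0.0101, 0.0719]
tcp_rot: [3.1, 0.483, 0.036]
wrist_force: [-0.2, 0.2, 5.3]
opening: 0.0004
```

c is sinking slowly, as if heavily damped: 0.0733 → 0.0719 under about 6 N. I'll keep pressing.

>>> {"op": "carry_out", "data": {"moves": [[[0,0,0.5],0,1],[[0,0,0.5],0,1],[[0,0,0.5],0,1],[[0,0,0.5],0,1]]}}

```text
time: 20.3
tcp_pos: [0.49, 0.0101, 0.0707]
tcp_rot: [3.1, 0.483, 0.037]
wrist_force: [-2.0, 0.4, 6.4]
opening: 0.0003
```

>>> {"op": "carry_out", "data": {"moves": [[[0,0,0.5],0,1],[[0,0,0.5],0,1],[[0,0,0.5],0,1],[[0,0,0.5],0,1]]}}

```text
time: 20.7
tcp_pos: [0.49, 0.0101, 0.0694]
tcp_rot: [3.1, 0.482, 0.038]
wrist_force: [-0.3, 0.2, 4.1]
opening: 0.0006
```

>>> {"op": "carry_out", "data": {"moves": [[[0,0,0.5],0,1],[[0,0,0.5],0,1],[[0,0,0.5],0,1],[[0,0,0.5],0,1]]}}

```text
time: 21.1
tcp_pos: [0.49, 0.0101, 0.0673]
tcp_rot: [3.1, 0.483, 0.038]
wrist_force: [-0.9, -0.1, 4.3]
opening: 0.0003
```

>>> {"op": "carry_out", "data": {"moves": [[[0,0,0.5],0,1],[[0,0,0.5],0,1],[[0,0,0.5],0,1],[[0,0,0.5],0,1]]}}

```text
time: 21.5
tcp_pos: [0.4901, 0.0101, 0.0662]
tcp_rot: [3.1, 0.482, 0.039]
wrist_force: [-3.3, 0.0, 16.3]
opening: 0.0001
```

```bash
python3 - <<'E'
from h import *
st()
im=arm.snapshot("top")
cv2.imwrite("pics/t5.png",cv2.resize(im[180:320,150:340,::-1],None,fx=4,fy=4,interpolation=cv2.INTER_CUBIC))
E
```

```text
21.5 [0.4901 0.0101 0.0662] F [-3.34  0.   16.26] op 0.0001 
 [[0.952, 0.304, 0.025], [0.304, -0.953, 0.0], [0.024, 0.008, -1.0]]
```

View pics/t5.png

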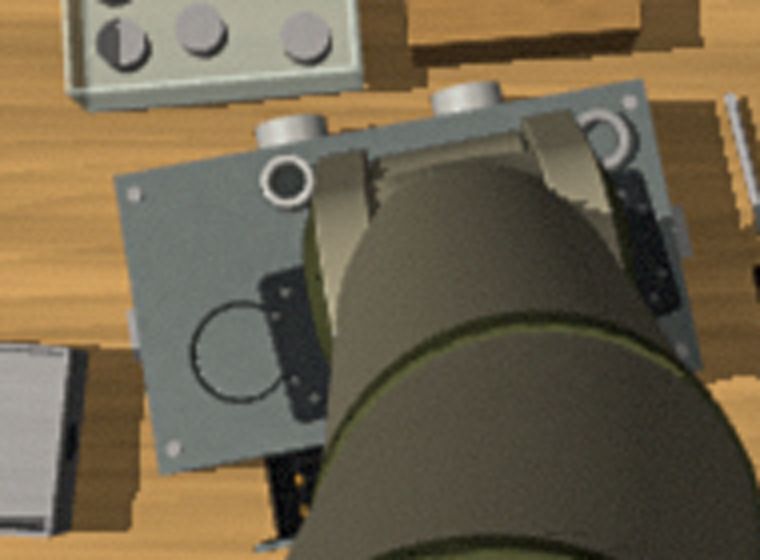

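The catch is fully in (7 mm), and the black tray with its front plate now shows out of the front at (255–320, 455–550). I'll lift straight up and move well clear.

>>> {"op": "carry_out", "data": {"moves": [[[0,0,-10],0,1],[[0,0,-25],0,1],[[0,0,-40],0,1],[[0,0,-40],0,1],[[0,0,-40],0,1]]}}

```text
time: 22.05
tcp_pos: [0.484, 0.01, 0.2221]
tcp_rot: [3.101, 0.483, 0.024]
wrist_force: [1.4, -0.1, 0.5]
opening: 0.0006
```

>>> {"op": "carry_out", "data": {"moves": [[[-20,40,0],0,1],[[-20,40,0],0,1],[[-20,40,0],0,1],[[-20,40,0],0,1],[[-20,40,0],0,1]]}}

```text
time: 22.55
tcp_pos: [0.4548, -0.2114, 0.2294]
tcp_rot: [3.096, 0.505, 0.049]
wrist_force: [0.2, 0.6, 0.3]
opening: 0.0009
```

>>> {"op": "carry_out", "data": {"moves": [[[-20,40,0],0,1],[[0,0,0],0,1],[[0,0,0],0,1],[[0,0,0],0,1],[[0,0,0],0,1]]}}

```text
time: 23.05
tcp_pos: [0.4457, -0.2628, 0.2295]
tcp_rot: [3.097, 0.491, 0.048]
wrist_force: [0.1, 0.9, 0.4]
opening: 0.0003
```

```bash
python3 - <<'E'
from h import *
st()
im=arm.snapshot("top")
cv2.imwrite("pics/t6.png",cv2.resize(im[:,:,::-1],(784,588),interpolation=cv2.INTER_CUBIC))
E
```

```text
23.05 [ 0.4457 -0.2628  0.2295] F [0.13 0.94 0.43] op 0.0003 
 [[0.951, 0.309, 0.031], [0.309, -0.951, -0.001], [0.029, 0.011, -1.0]]
```

View pics/t6.png

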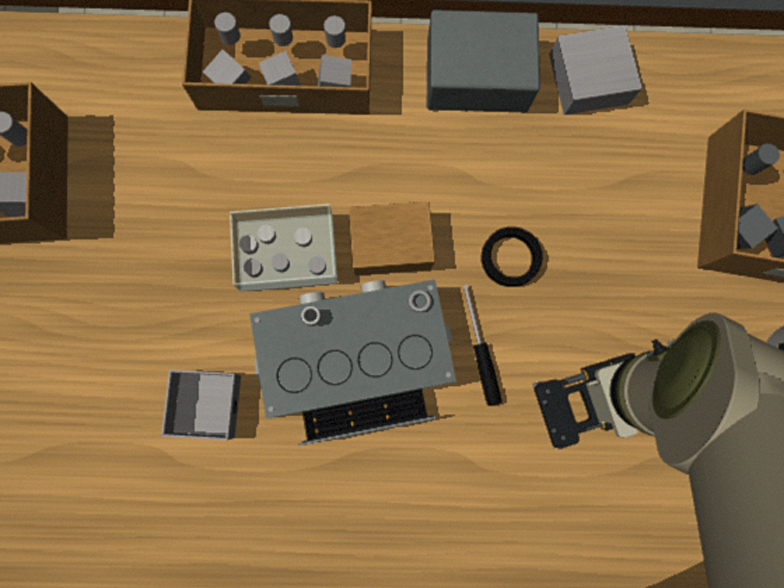

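The tray is fully out, from about (305,415) to (440,440). All the loose parts are where they were at the start and the hand is clear.

```bash
python3 -c "
from station import arm
print(arm.hand_in())"
```

```text
the job is handed in; nothing more can be done
None
```

The battery tray is out: disc c (third from the +y end) is the catch. I pushed it about 7 mm in, let go, moved the hand clear and handed the job in at about 23 s. The last top picture shows the tray out, every loose part where it started and nothing touching the robot. I saw no sign of the tray being touched.

What did not go smoothly:
- **Too hard on d:** my first touch on disc d used too large a step and peaked at about 37 N for about 0.1 s on a solid disc, harder than the light press asked for. The later touches I checked stayed below about 9 N.
- **c misread twice:** the catch gave much more slowly than described, so I first read c as solid after two short presses of 3–6 N. I re-tested b, c and d and touched the bare cover as a height check (cover 75.4 mm, disc faces 73.3 mm). A longer press of about 4–7 N then showed c sinking steadily.
- **End of travel on c:** the force reached 16 N as the catch bottomed out.

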